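# Shut and lock the bead box

## Robot

A 6-joint arm with a two-finger parallel gripper is mounted at the origin on a cart in front of the work surface, level with it; the furniture and walls round the work are solid. World frame = base frame: x ahead of the robot, y to its left, z up, the work surface at z = 0. Lengths are in mm, angles in rad, forces in N, time in s.
With the tool pointing down it reaches from about 350 to 875 mm from the base axis. Payload 4.2 kg.
Tool frame: the origin (TCP) lies between the finger pads; the fingertips stand 14 mm ahead of it and the grasp point (between the pads) lies 5 mm behind it; z points along the fingers, y is the line along which they close (so a half turn about z gives the same grasp; the last joint's range is limited). The gripper opens to 85 mm and grips with 20 to 120 N. Pads are 22 mm wide; open, the fingers measure 114 mm over their backs; the gripper's body (76 mm by 85 mm) begins 54 mm behind the grasp point. The pads swing forward as they close: fully open they stand 13 mm farther back than shut.
Start: joints at [-0.864, 0.385, 0.008, 0, -1.194, -0.259], TCP at [270.626, -563.348, 245.312] pointing down, gripper open.
Joint ranges: [-3.14, 3.14], [-1.21, 2.06], [-1.07, 1.41], [-3.16, 2.05], [-2.99, -0.16], [-3.1, 3.1]. Speed limits (rad/s): [2.79, 2.79, 3.14, 3.14, 3.14, 3.14].

## Interface

Orientations are given as a unit quaternion [x, y, z, w].
In Python, from bench import * gives the robot as it stands.
- The arm moves only by the tool carry_out, never from a script. Its argument "motion" is a list of rows, each a list of 7 numbers: the turn, a rotation vector about the tool's x, y, z in rad, then the shift along the tool's x, y, z in mm, then the opening, from -1 (shut) to 1 (fully open), so that 0 is half open. A call has 1 to 5 rows; each row is the pose to reach, as a shift and turn from the pose commanded when the call began, along the tool's axes at that moment; what a row does not reach only later rows make up. A row lasts 1/8 s, in which the tool goes at most 62.5 mm and 10.7 degrees, less where a joint would pass 70% of its speed; a pose out of reach is approached as far as the arm can. A call with a gripper value outside its range is refused whole. The fingers move at their own pace and stop on an object; the grip force is fixed at half the most. Time passes only in rows, so rows that repeat a pose let the fingers close. It gives the time, the measured TCP pose, the force, the opening and the grip force at its end, in the units of the state.
- read_state(): the state, without advancing time (a new reading comes with each control period).
- get_image(name): name is "scene" or "top"; returns a dict with "color" (420x560x3 uint8, blue, green, red), "mtx" (3x3 intrinsics, pixels), "position" and "orientation" of the camera in the world. Camera axes: x right, y down, z forward; pixel columns grow to the right and rows downward; lengths in mm; the calibration is good to about 2 mm. A picture is of the moment at which its call begins. There is no depth.
- job_done(): hands the job in; it is judged then, once.
The state is a dict: "clock": time; "joints": joint angles; "joint_vel": joint speeds; "joint_efforts": joint torques, N m; "position": TCP position; "ee_rot": TCP orientation; "contact_force": force on the tool from outside, world axes, zero at the start; "wrist_torque": the same for the moment, N m; "gripper_width": finger opening in mm; "grasp_force": force on a finger pad.
Only numpy, scipy, OpenCV 4.12 (cv2) and the standard library are available. Lean on these libraries where they do the work, as an engineer would, in place of code of your own. Each camera call takes 0.05 s, during which the arm holds its last target. There are 200 camera calls.

## Task

The bead box is to be put away. Without picking anything up, run the fingertips lightly along the row of lids so that all six lie flush, and then push the lock bar fully home at the end of the box so that its hooks hold them. Be gentle, leave the box standing about where it is and the things around it alone.

Things in the scene. Friction and masses are not known exactly. Their poses are not given: they have to be found in the camera images.
- bead_box: white box, six compartments in a row under six grey lids, loose, 0.8 kg. Origin: centre of underside; z up, x away from the robot, y along the row to the robot's left. Box proper x -26..26, y -104..104 mm; walls 26 mm high, tops of shut lids 28.5 mm above the worktop. Front (-x) ledge with lock bar: x -42..-26 mm, bar top 31.5 mm above the worktop.
- row_start (a point): point on the first lid's hinge line, mid-width of the box (x = 0), 28.5 mm above the worktop (top of a shut lid): the +y end of the row, 2 mm inside the box's end. Hinge lines of lids 1 to 6: y = 102, 68, 34, 0, -34, -68 mm, 26 mm above the worktop
- row_end (a point): the same at the other (-y) end of the row, 204 mm from row_start, at the free edge of the last lid
- lid_1 (a joint): opening angle (rad) of lid 1, counted from the box's +y end; 0 = shut flush, 1.57 = upright, end stop 2.0. A plate 52 (x) by 32.5 (y) by 2.5 mm, hinged on its +y edge: the -y edge rises and swings over towards +y, so a push towards -y lays it down. The stiff plastic hinge (0.004 N m) keeps the lid wherever it is left
- lid_2 (a joint): opening angle (rad) of lid 2, counted from the box's +y end; 0 = shut flush, 1.57 = upright, end stop 2.0. Size and hinge as for lid 1
- lid_3 (a joint): opening angle (rad) of lid 3, counted from the box's +y end; 0 = shut flush, 1.57 = upright, end stop 2.0. Size and hinge as for lid 1
- lid_4 (a joint): opening angle (rad) of lid 4, counted from the box's +y end; 0 = shut flush, 1.57 = upright, end stop 2.0. Size and hinge as for lid 1
- lid_5 (a joint): opening angle (rad) of lid 5, counted from the box's +y end; 0 = shut flush, 1.57 = upright, end stop 2.0. Size and hinge as for lid 1
- lid_6 (a joint): opening angle (rad) of lid 6, counted from the box's +y end; 0 = shut flush, 1.57 = upright, end stop 2.0. Size and hinge as for lid 1
- lock_bar (a joint): how far (m) the steel lock bar is drawn out at the box's -y end: 0 = home (its hooks over the lid tabs), end stop 0.016. It slides along y against about 1 N of friction and stays where it is left
- push_pad (a point): centre of the outer (-y facing) face of the white push pad on the lock bar's end; the face is 18 mm (x) by 18 mm (z), 13.5 to 31.5 mm above the worktop; box frame: x = -34 mm, y = -109 mm minus the bar's value. With the bar home the 5 mm pad rests against the end of the ledge
- wire_spool: flat spool of clear nylon thread, 50 mm across, 22 mm tall; bystander, loose, within 0.15 m of the box; origin at the centre of its underside
- carton: small yellow carton standing on end, 16 by 48 mm, 62 mm tall; bystander, loose, within 0.15 m of the box; origin at the centre of its underside
- tin: closed round white tin, 42 mm across, 18 mm tall; bystander, loose, within 0.15 m of the box; origin at the centre of its underside
- thread_spool: spool of sewing thread standing upright, 36 mm across, 40 mm tall; bystander, loose, within 0.15 m of the box; origin at the centre of its underside

How it is judged (in metres and radians):
On the way, in this order (a step that is already met when the one before it is completed fails the run):
1. all six lids lie shut (within 0.08 rad) while the lock bar is still drawn out (more than 8 mm) (value of joint each of lid_1, lid_2, lid_3, lid_4, lid_5, lid_6 below 0.08 rad and value of joint lock_bar above 0.008 m), for 0.2 s.
2. the lock bar is pushed home (within 3 mm) (value of joint lock_bar below 0.003 m), for 0.2 s.
At the end, for the whole second after the job is handed in: all six lids within 0.08 rad of shut (2.5 mm at the free edge), the lock bar within 3 mm of home, the box at rest flat on the worktop within 60 mm of where it stood (value of joint each of lid_1, lid_2, lid_3, lid_4, lid_5, lid_6 below 0.08 rad and value of joint lock_bar below 0.003 m and distance of bead_box from where it was at the start of the episode below 0.06 m and height (world z) of bead_box below 0.004 m and angle between bead_box's own z axis and vertical below 0.03 rad and linear speed of bead_box below 0.01 m/s); the robot touches nothing.
It fails at once if the box is lifted (15 mm) or tipped (0.15 rad) (height (world z) of bead_box above 0.015 m or angle between bead_box's own z axis and vertical above 0.15 rad).
It fails at once if the box is shoved more than 80 mm (distance of bead_box from where it was at the start of the episode above 0.08 m).
It fails at once if the box is pressed harder than 30 N (contact force between any of the fingers, the arm and bead_box above 30 N).
It fails at once if a bystander is shifted more than 25 mm or lifted (distance of any of wire_spool, carton, tin, thread_spool from where it was at the start of the episode above 0.025 m).
It fails at once if the standing carton or thread spool is tipped (angle between any of carton, thread_spool's own z axis and vertical above 0.5 rad).
It also fails if it takes over 64 s, if anything falls off the work surface, if the arm or the gripper's body presses on something with over 40 N, if the wrist force passes 120 N, or if a joint passes its speed limit or range.

## Working session

There is one attempt and no reset: what is moved stays moved. The work goes in short steps, Python scripts to look and compute and a tool call to move; the robot and the scene stay as the last step left them, time stands still between calls to the robot, and variables do not carry over. Pictures are saved under pics/ and viewed, at most 10 in all, crops included, and the job is handed in when it is done.

Besides the shell and the picture viewer there is one more tool, called after "Call:" as name([rows], argument=value, ...), one row to a line, values as JSON. carry_out: Moves the arm, as the interface text tells. Its arguments: {"type":"object","properties":{"motion":{"type":"array"}},"required":["motion"]}

```bash
mkdir -p pics
python3 - <<'E'
from bench import *
import cv2
for n in("top","scene"):
    d=get_image(n); cv2.imwrite(f"pics/{n}0.png",d["color"]); print(n,d["mtx"],d["position"],d["orientation"])
s=read_state(); print(s["clock"],s["position"],s["ee_rot"],s["gripper_width"])
E
```

```text
top [[513.08187739   0.         273.78299748]
 [  0.         513.08187739 210.19345753]
 [  0.           0.           1.        ]] [ 429.1897639  -128.44635396  884.18165262] [ 0.71485883 -0.69609937  0.0512953  -0.0423239 ]
scene [[500.78186762   0.         277.82897898]
 [  0.         500.78186762 217.06749146]
 [  0.           0.           1.        ]] [ -59.2090144  -534.08064722  449.17791778] [ 0.75359036 -0.39772578  0.24994132 -0.45983161]
0.1 [ 270.37406871 -562.91215214  244.33384246] [-2.21952627e-01  9.75056934e-01  9.62378151e-04 -2.85340097e-04] 85.45954621432216
```

View pics/top0.png

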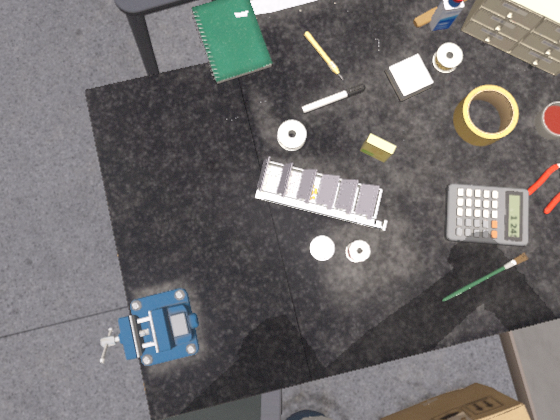

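View pics/scene0.png

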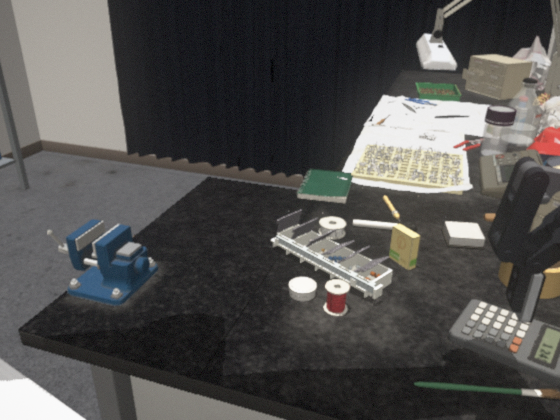

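The top view shows the box from about (262,165) to (383,222). The pad end is at right (~(382,225)), the tin is at (322,248), the thread spool at (358,251), the carton at (378,148) and the wire spool at (292,135). I'll enlarge both views.

```bash
cat > h.py <<'E'
import numpy as np, cv2
from scipy.spatial.transform import Rotation as R
def ray(d,u,v,z):
    r=R.from_quat(d["orientation"]).apply(np.linalg.inv(d["mtx"])@[u,v,1]); p=np.array(d["position"])
    return p+r*(z-p[2])/r[2]
def proj(d,P):
    c=R.from_quat(d["orientation"]).inv().apply(np.atleast_2d(P)-d["position"]); q=c@np.array(d["mtx"]).T
    return q[:,:2]/q[:,2:]
E
python3 - <<'E'
from bench import *
from h import *
a=get_image("top"); 
for n,p,z in(("tin",(322,248),18),("thread",(358,251),40),("carton",(380,143),62),("wire",(292,135),22),("boxL",(257,197),28),("pad",(384,226),28)): print(n,ray(a,*p,z).round())
b=get_image("scene")
c1=cv2.resize(a["color"][110:270,240:410],(640,600),interpolation=cv2.INTER_CUBIC)
c1=cv2.resize(a["color"][120:270,245:405],None,fx=4,fy=4,interpolation=cv2.INTER_CUBIC)
c2=cv2.resize(b["color"][200:320,265:425],None,fx=5,fy=5,interpolation=cv2.INTER_CUBIC)
cv2.imwrite("pics/t1.png",c1);cv2.imwrite("pics/s1.png",c2)
E
```

```text
tin [ 483. -221.   18.]
thread [ 478. -278.   40.]
carton [ 656. -310.   62.]
wire [ 676. -166.   22.]
boxL [ 565. -109.   28.]
pad [ 522. -324.   28.]
```

View pics/t1.png

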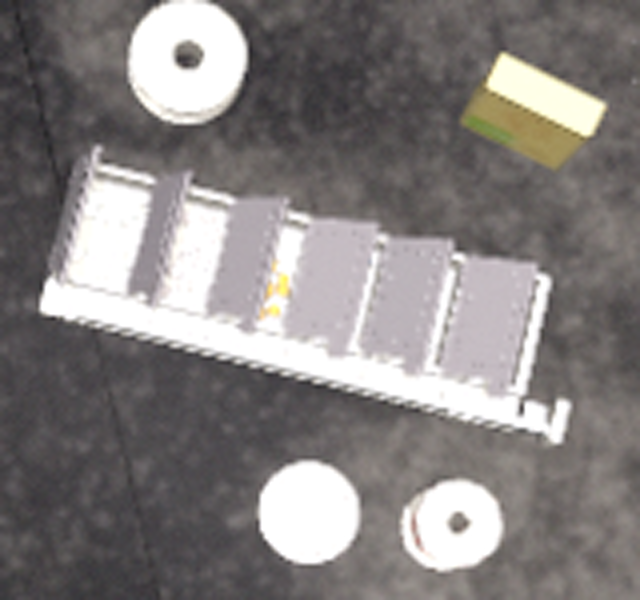

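View pics/s1.png

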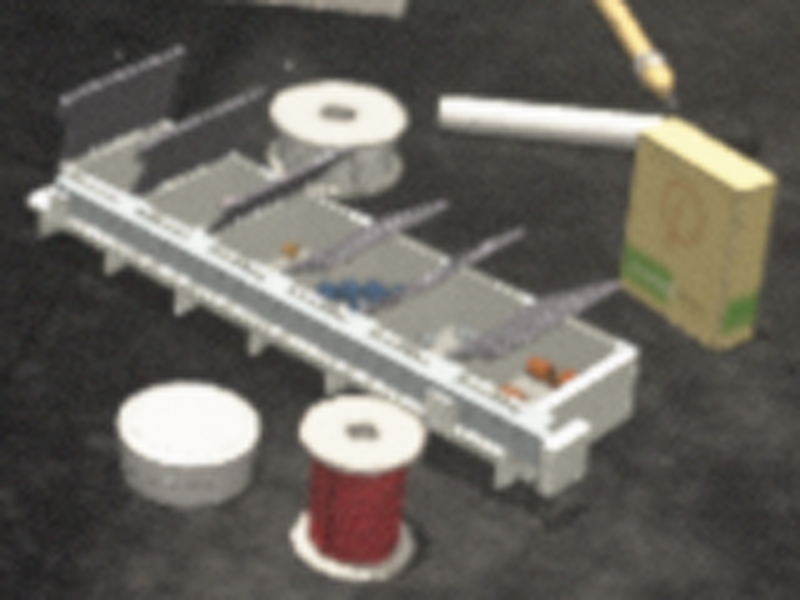

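All six lids stand open, falling from about upright at lid 1 to about 0.4 rad at lid 6. The bar is drawn out at the right end. In the top crop the box's back -y corner is at (551,276) and the pad face runs (570,402)-(560,440). Next I'll fit the pose from both views.

```bash
cat > fit.py <<'E'
from bench import *
from h import *
from scipy.optimize import least_squares
a,b=get_image("top"),get_image("scene")
T=lambda u,v:(u/4+245-.4,v/4+120-.4); S=lambda u,v:(u/5+265-.4,v/5+200-.4)
# (img, pixel, x,y(no bar),z, uses bar)
F=[(0,T(551,276),26,-104,26,0),(0,T(571,402),-25,-109,31.5,1),(0,T(562,442),-43,-109,31.5,1),(0,T(42,312),-42,104,28,0),
(1,S(637,350),26,-104,26,0),(1,S(632,408),26,-104,0,0),(1,S(588,424),-25,-109,31.5,1),(1,S(586,468),-25,-109,13.5,1),(1,S(550,494),-43,-109,13.5,1),(1,S(32,203),-42,104,26,0)]
def W(p,P): c,s=np.cos(p[2]),np.sin(p[2]); return np.array([p[0]+c*P[0]-s*P[1],p[1]+s*P[0]+c*P[1],P[2]])
def res(p): return np.concatenate([proj((a,b)[f[0]],W(p,(f[2],f[3]-f[5]*p[3],f[4])))[0]-f[1] for f in F])
r=least_squares(res,[545,-215,-.19,14],loss="soft_l1"); p=r.x
print(p.round(3)); print(res(p).reshape(-1,2).round(1).tolist())
c,s=np.cos(p[2]),np.sin(p[2])
for n,q,z in(("tin",(322,248),18),("thread",(359.5,250.5),40),("carton",(381,143),62),("wire",(292,135),22)):
    g=ray(a,*q,z)[:2]-p[:2]; print(n,round(c*g[0]+s*g[1]),round(-s*g[0]+c*g[1]))
st=read_state(); M=R.from_quat(st["ee_rot"]).as_matrix(); print(M.round(3))
def draw(d,k,o):
    im=cv2.resize(d["color"],None,fx=k,fy=k,interpolation=cv2.INTER_CUBIC)
    def L(P,Q,col): 
        q=proj(d,[W(p,P),W(p,Q)]); cv2.line(im,*[tuple(int(t) for t in (x+.5)*k) for x in q],col,1)
    for z in(0,26):
        C=[(26,-104,z),(26,104,z),(-26,104,z),(-26,-104,z)]
        for i in range(4): L(C[i],C[i-1],(0,0,255))
    for y in (102,68,34,0,-34,-68): L((-26,y,26),(26,y,26),(0,255,0))
    y=-109-p[3]; C=[(-25,y,31.5),(-43,y,31.5),(-43,y,13.5),(-25,y,13.5)]
    for i in range(4): L(C[i],C[i-1],(255,0,255))
    return im[o[0]*k:o[1]*k,o[2]*k:o[3]*k]
A=draw(a,4,(145,245,245,405));B=draw(b,4,(195,305,265,425))
cv2.imwrite("pics/ov.png",cv2.resize(np.vstack([A,B]),None,fx=.71,fy=.71,interpolation=cv2.INTER_AREA))
# pose targets: tool x along box +/-
print("box axes x,y in tool:",(M.T@[c,s,0]).round(3),(M.T@[-s,c,0]).round(3))
E
python3 fit.py
```

```text
[ 5.82836e+02 -2.13860e+02 -2.13000e-01  1.12870e+01]
[[-0.4, -0.3], [-1.5, -1.0], [-1.5, -0.6], [-1.5, 0.1], [1.6, 1.2], [0.6, 3.6], [1.0, 0.7], [0.1, 2.1], [-0.0, 1.9], [-1.2, -3.0]]
tin -96 -28
thread -88 -87
carton 92 -80
wire 81 66
[[-0.901 -0.433 -0.   ]
 [-0.433  0.901  0.001]
 [ 0.     0.001 -1.   ]]
box axes x,y in tool: [-0.79  -0.613 -0.   ] [-0.613  0.79   0.001]
```

View pics/ov.png

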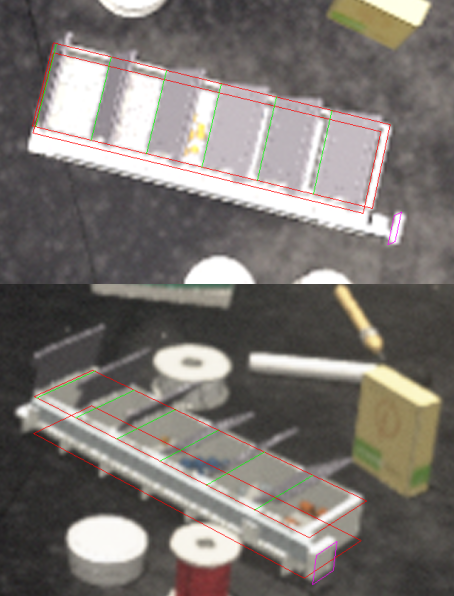

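The overlay matches well: box centre ≈ (583,-214), yaw ≈ -0.213, bar out about 11–15 mm. I'll move to above the start, turning tool y onto box y and shutting the fingers.

Call:
carry_out([
  [0, 0, 0.132, -53, 29.5, 0, -1],
  [0, 0, 0.264, -106, 59, 0, -1],
  [0, 0, 0.396, -158, 88.5, 0, -1],
  [0, 0, 0.528, -211, 118, 0, -1],
  [0, 0, 0.66, -264, 148, 0, -1],
])

```text
clock: 0.92
position: [445.4, -313.9, 245.5]
ee_rot: [0.108, 0.994, -0.0, 0.0]
contact_force: [0.4, -0.4, 0.2]
gripper_width: -0.4
grasp_force: 0.0
```

```bash
cat > w.py <<'E'
from bench import *
from h import *
p=[582.8,-213.9,-.213]; c,s=np.cos(p[2]),np.sin(p[2])
st=read_state(); M=R.from_quat(st["ee_rot"]).as_matrix(); g=np.array(st["position"])
B=np.array([[c,s,0],[-s,c,0],[0,0,1]])
print("t",st["clock"],"tip in box",(B@(g-[p[0],p[1],14])).round(1),"F box",(B@st["contact_force"]).round(2),"w",round(st["gripper_width"],1))
print("box xyz in tool\n",(M.T@B.T).round(3))
E
python3 w.py
```

```text
t 0.925 tip in box [-113.1 -126.8  231.5] F box [ 0.51 -0.33  0.24] w -0.4
box xyz in tool
 [[-1.     0.004 -0.001]
 [ 0.004  1.    -0.   ]
 [ 0.001 -0.    -1.   ]]
```

Call:
carry_out([
  [0, 0, 0, -23, 55, 0, -1],
  [0, 0, 0, -47, 111, 0, -1],
  [0, 0, 0, -70, 166, 0, -1],
  [0, 0, 0, -94, 222, 0, -1],
  [0, 0, 0, -117, 277, 0, -1],
])

```text
clock: 1.55
position: [618.2, -67.6, 245.5]
ee_rot: [0.106, 0.994, -0.0, 0.0]
contact_force: [1.2, -0.3, 0.7]
gripper_width: 0.1
grasp_force: 0.0
```

Call:
carry_out([
  [0, 0, 0, 0, 0, 50, -1],
  [0, 0, 0, 0, 0, 100, -1],
  [0, 0, 0, 0, 0, 150, -1],
  [0, 0, 0, 0, 0, 188, -1],
  [0, 0, 0, 0, 0, 188, -1],
])

```text
clock: 2.17
position: [614.9, -69.7, 54.1]
ee_rot: [0.106, 0.994, -0.001, -0.004]
contact_force: [0.5, 0.6, 1.0]
gripper_width: 0.1
grasp_force: 0.0
```

```bash
python3 w.py
```

```text
t 2.175 tip in box [  0.9 147.7  40.1] F box [0.39 0.69 1.04] w 0.1
box xyz in tool
 [[-1.    -0.     0.007]
 [-0.     1.    -0.002]
 [-0.007 -0.002 -1.   ]]
```

Call:
carry_out([
  [0, 0, 0, -3, -12, 0, -1],
  [0, 0, 0, -3, -24, 0, -1],
  [0, 0, 0, -3, -36, 0, -1],
  [0, 0, 0, -3, -48, 0, -1],
  [0, 0, 0, -3, -60, 0, -1],
])

```text
clock: 2.8
position: [607.4, -129.7, 57.7]
ee_rot: [0.106, 0.994, 0.0, 0.0]
contact_force: [0.2, 0.4, -0.3]
gripper_width: 0.0
grasp_force: 0.1
```

Call:
carry_out([
  [0, 0, 0, 0, -12, 0, -1],
  [0, 0, 0, 0, -24, 0, -1],
  [0, 0, 0, 0, -36, 0, -1],
  [0, 0, 0, 0, -48, 0, -1],
  [0, 0, 0, 0, -60, 0, -1],
])

```text
clock: 3.42
position: [594.7, -188.2, 57.3]
ee_rot: [0.106, 0.994, -0.0, -0.0]
contact_force: [-0.0, -0.0, -0.0]
gripper_width: -0.1
grasp_force: 0.1
```

```bash
python3 w.py
python3 - <<'E'
from bench import *
import cv2
b=get_image("scene")["color"];cv2.imwrite("pics/s2.png",cv2.resize(b[150:320,265:465],None,fx=3.5,fy=3.5,interpolation=cv2.INTER_CUBIC))
E
```

```text
t 3.425 tip in box [ 6.2 27.6 43.3] F box [-0.01 -0.01 -0.03] w -0.1
box xyz in tool
 [[-1.    -0.001  0.   ]
 [-0.001  1.    -0.   ]
 [-0.    -0.    -1.   ]]
```

View pics/s2.png

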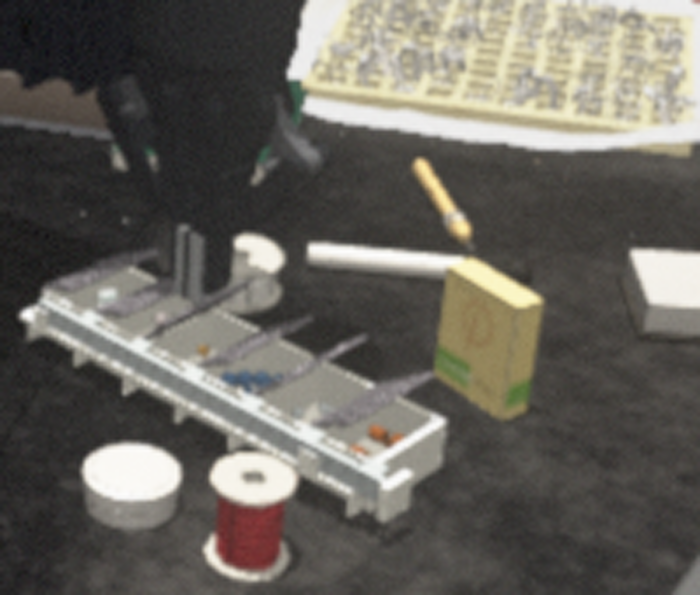

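Lids 1 and 2 have been laid over and the box hasn't moved. I'll continue the high pass.

Call:
carry_out([
  [0, 0, 0, 0, -14, 0, -1],
  [0, 0, 0, 0, -28, 0, -1],
  [0, 0, 0, 0, -42, 0, -1],
  [0, 0, 0, 0, -56, 0, -1],
  [0, 0, 0, 0, -70, 0, -1],
])

```text
clock: 4.1
position: [579.9, -256.9, 57.3]
ee_rot: [0.106, 0.994, -0.0, -0.0]
contact_force: [0.1, 0.1, 0.1]
gripper_width: -0.1
grasp_force: 0.1
```

Call:
carry_out([
  [0, 0, 0, 0, -14, 0, -1],
  [0, 0, 0, 0, -28, 0, -1],
  [0, 0, 0, 0, -42, 0, -1],
  [0, 0, 0, 0, -56, 0, -1],
  [0, 0, 0, 0, -70, 0, -1],
])

```text
clock: 4.72
position: [565.2, -325.2, 57.3]
ee_rot: [0.106, 0.994, 0.0, -0.0]
contact_force: [-0.0, 0.3, 0.1]
gripper_width: -0.1
grasp_force: 0.0
```

Call:
carry_out([
  [0, 0, 0, 0, 0, -40, -1],
  [0, 0, 0, 0, 55, -60, -1],
  [0, 0, 0, 0, 115, -60, -1],
  [0, 0, 0, 0, 175, -60, -1],
  [0, 0, 0, 0, 235, -40, -1],
])

```text
clock: 5.35
position: [616.5, -93.9, 99.4]
ee_rot: [0.106, 0.994, 0.0, 0.002]
contact_force: [1.9, -0.4, 0.2]
gripper_width: 0.3
grasp_force: 0.0
```

```bash
python3 w.py
```

```text
t 5.35 tip in box [  7.6 124.4  85.4] F box [ 1.94 -0.04  0.22] w 0.3
box xyz in tool
 [[-1.    -0.001 -0.005]
 [-0.001  1.     0.001]
 [ 0.005  0.001 -1.   ]]
```

Call:
carry_out([
  [0, 0, 0, 2, 8, 10, -1],
  [0, 0, 0, 3, 8, 30, -1],
  [0, 0, 0, 3, 8, 50, -1],
  [0, 0, 0, 3, 8, 51, -1],
  [0, 0, 0, 3, 8, 51, -1],
])

```text
clock: 5.98
position: [613.9, -87.6, 47.1]
ee_rot: [0.106, 0.994, -0.0, 0.0]
contact_force: [0.5, 0.7, -0.0]
gripper_width: -0.0
grasp_force: 0.0
```

Call:
carry_out([
  [0, 0, 0, 0, -12, 0, -1],
  [0, 0, 0, 0, -24, 0, -1],
  [0, 0, 0, 0, -36, 0, -1],
  [0, 0, 0, 0, -48, 0, -1],
  [0, 0, 0, 0, -48, 0, -1],
])

```text
clock: 6.6
position: [603.0, -134.9, 46.6]
ee_rot: [0.107, 0.994, -0.0, -0.0]
contact_force: [-0.6, 1.0, -0.4]
gripper_width: -0.1
grasp_force: 0.0
```

```bash
python3 w.py
```

```text
t 6.6 tip in box [ 3.1 81.5 32.6] F box [-0.84  0.82 -0.39] w -0.1
box xyz in tool
 [[-1.     0.001  0.   ]
 [ 0.001  1.    -0.   ]
 [-0.    -0.    -1.   ]]
```

Call:
carry_out([
  [0, 0, 0, 0, 0, 1, -1],
  [0, 0, 0, 0, 0, 2, -1],
  [0, 0, 0, 0, 0, 2.5, -1],
  [0, 0, 0, 0, 0, 2.5, -1],
])

```text
clock: 7.1
position: [603.4, -133.5, 43.9]
ee_rot: [0.106, 0.994, -0.0, -0.0]
contact_force: [0.4, 0.2, 0.1]
gripper_width: 0.1
grasp_force: 0.0
```

Call:
carry_out([
  [0, 0, 0, 0, 0, 0.5, -1],
  [0, 0, 0, 0, 0, 1, -1],
  [0, 0, 0, 0, 0, 1, -1],
])

```text
clock: 7.48
position: [603.4, -133.7, 43.0]
ee_rot: [0.106, 0.994, -0.0, -0.0]
contact_force: [0.4, -0.5, -0.1]
gripper_width: 0.1
grasp_force: 0.0
```

Tip is at about 29 mm with no vertical force yet. I'll go on down in half-millimetre steps.

Call:
carry_out([
  [0, 0, 0, 0, 0, 0.5, -1],
  [0, 0, 0, 0, 0, 0.5, -1],
])

```text
clock: 7.72
position: [603.4, -133.8, 42.7]
ee_rot: [0.106, 0.994, -0.0, 0.0]
contact_force: [0.3, 0.2, 0.5]
gripper_width: -0.2
grasp_force: 0.4
```

Call:
carry_out([
  [0, 0, 0, 0, 0, 0.5, -1],
  [0, 0, 0, 0, 0, 0.5, -1],
])

```text
clock: 7.98
position: [603.4, -133.8, 42.6]
ee_rot: [0.106, 0.994, -0.0, 0.0]
contact_force: [-2.1, -0.3, 4.4]
gripper_width: -0.0
grasp_force: 2.4
```

Contact at 4.4 N. I'll back off 0.4 mm and sweep.

Call:
carry_out([
  [0, 0, 0, 0, 0, -0.4, -1],
  [0, 0, 0, 0, -10, -0.4, -1],
  [0, 0, 0, 0, -20, -0.4, -1],
  [0, 0, 0, 0, -30, -0.4, -1],
  [0, 0, 0, 0, -40, -0.4, -1],
])

```text
clock: 8.6
position: [595.1, -173.6, 42.6]
ee_rot: [0.106, 0.994, 0.0, 0.0]
contact_force: [0.3, 3.0, 2.9]
gripper_width: 0.1
grasp_force: 1.9
```

Call:
carry_out([
  [0, 0, 0, 0, -10, 0, -1],
  [0, 0, 0, 0, -20, 0, -1],
  [0, 0, 0, 0, -30, 0, -1],
  [0, 0, 0, 0, -40, 0, -1],
])

```text
clock: 9.1
position: [586.6, -212.4, 42.6]
ee_rot: [0.106, 0.994, 0.0, 0.0]
contact_force: [1.8, 4.2, 5.2]
gripper_width: 0.3
grasp_force: 2.5
```

```bash
python3 w.py
```

```text
t 9.1 tip in box [ 3.4  2.3 28.6] F box [0.85 4.49 5.22] w 0.3
box xyz in tool
 [[-1.    -0.001 -0.   ]
 [-0.001  1.     0.   ]
 [ 0.     0.    -1.   ]]
```

Call:
carry_out([
  [0, 0, 0, 0, -10, -0.3, -1],
  [0, 0, 0, 0, -20, -0.3, -1],
  [0, 0, 0, 0, -30, -0.3, -1],
  [0, 0, 0, 0, -40, -0.3, -1],
  [0, 0, 0, 0, -50, -0.3, -1],
])

```text
clock: 9.72
position: [575.7, -261.5, 42.7]
ee_rot: [0.106, 0.994, -0.0, -0.0]
contact_force: [-0.2, 1.8, 4.2]
gripper_width: -0.2
grasp_force: 1.7
```

Call:
carry_out([
  [0, 0, 0, 0, -10, 0, -1],
  [0, 0, 0, 0, -20, 0, -1],
  [0, 0, 0, 0, -30, 0, -1],
  [0, 0, 0, 0, -40, 0, -1],
  [0, 0, 0, 0, -50, 0, -1],
])

```text
clock: 10.35
position: [565.2, -310.4, 42.6]
ee_rot: [0.106, 0.994, 0.0, -0.0]
contact_force: [0.2, 1.6, 3.2]
gripper_width: -0.1
grasp_force: 1.3
```

Call:
carry_out([
  [0, 0, 0, 0, -10, 0, -1],
  [0, 0, 0, 0, -20, 0, -1],
  [0, 0, 0, 0, -32, 0, -1],
  [0, 0, 0, 0, -40, -20, -1],
  [0, 0, 0, 0, -60, -60, -1],
])

```text
clock: 10.98
position: [551.2, -368.3, 100.9]
ee_rot: [0.106, 0.994, 0.001, -0.003]
contact_force: [0.0, 0.2, 0.6]
gripper_width: -0.1
grasp_force: 0.0
```

```bash
python3 w.py
python3 - <<'E'
from bench import *
import cv2, numpy as np
b=get_image("scene")["color"];a=get_image("top")["color"]
f=lambda i,k:cv2.resize(i,None,fx=k,fy=k,interpolation=cv2.INTER_CUBIC)
cv2.imwrite("pics/s3.png",np.hstack([f(b[200:330,265:405],2.8*1.0),f(a[145:275,250:395],2.8)]))
cv2.imwrite("pics/t3full.png",f(a[120:270,245:405],4))
E
```

```text
t 10.975 tip in box [   1.8 -157.5   86.9] F box [-0.03  0.2   0.61] w -0.1
box xyz in tool
 [[-1.    -0.001  0.006]
 [-0.001  1.     0.001]
 [-0.006  0.001 -1.   ]]
```

View pics/s3.png

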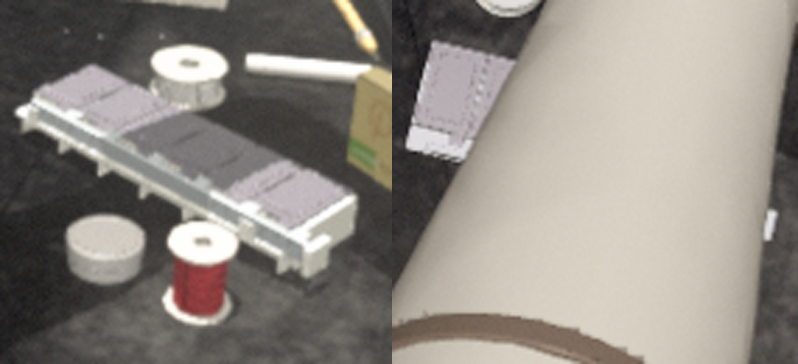

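All six lids are flush. The pad's corner is still at image (383,285), so the box hasn't moved. Next I'll lower the fingertips outside the pad.

Call:
carry_out([
  [0, 0, 0, 20, 0, 0, -1],
  [0, 0, 0, 37, 0, 20, -1],
  [0, 0, 0, 37, 0, 50, -1],
  [0, 0, 0, 37, 0, 71, -1],
  [0, 0, 0, 37, 0, 71, -1],
])

```text
clock: 11.7
position: [515.0, -360.3, 29.5]
ee_rot: [0.106, 0.994, 0.001, -0.002]
contact_force: [0.1, 0.6, -0.2]
gripper_width: 0.1
grasp_force: 0.0
```

```bash
python3 w.py
```

```text
t 11.7 tip in box [ -35.4 -157.4   15.5] F box [ 0.01  0.64 -0.2 ] w 0.1
box xyz in tool
 [[-1.    -0.     0.005]
 [-0.     1.     0.001]
 [-0.005  0.001 -1.   ]]
```

Call:
carry_out([
  [0, 0, 0, 0, 4, 0, -1],
  [0, 0, 0, 0, 8, 0, -1],
  [0, 0, 0, 0, 12, 0, -1],
  [0, 0, 0, 0, 16, 0, -1],
  [0, 0, 0, 0, 16, 0, -1],
])

```text
clock: 12.32
position: [520.3, -344.5, 32.0]
ee_rot: [0.106, 0.994, -0.0, 0.0]
contact_force: [0.9, -0.6, -0.1]
gripper_width: 0.1
grasp_force: 0.0
```

Call:
carry_out([
  [0, 0, 0, 0, 2, 0, -1],
  [0, 0, 0, 0, 4, 0, -1],
  [0, 0, 0, 0, 6, 0, -1],
  [0, 0, 0, 0, 6, 0, -1],
])

```text
clock: 12.82
position: [521.3, -338.9, 31.7]
ee_rot: [0.106, 0.994, -0.0, -0.0]
contact_force: [0.4, 0.4, -0.3]
gripper_width: 0.3
grasp_force: 0.0
```

```bash
python3 w.py
```

```text
t 12.825 tip in box [ -33.6 -135.2   17.7] F box [ 0.33  0.44 -0.33] w 0.3
box xyz in tool
 [[-1.    -0.001  0.   ]
 [-0.001  1.    -0.   ]
 [-0.    -0.    -1.   ]]
```

Call:
carry_out([
  [0, 0, 0, 0, 2, 0, -1],
  [0, 0, 0, 0, 4, 0, -1],
  [0, 0, 0, 0, 6, 0, -1],
])

```text
clock: 13.2
position: [522.6, -333.2, 31.8]
ee_rot: [0.106, 0.994, -0.0, 0.0]
contact_force: [-0.3, -0.7, -0.1]
gripper_width: -0.5
grasp_force: 0.5
```

Call:
carry_out([
  [0, 0, 0, 0, 1.5, 0, -1],
  [0, 0, 0, 0, 3, 0, -1],
  [0, 0, 0, 0, 4.5, 0, -1],
])

```text
clock: 13.58
position: [523.6, -328.7, 31.8]
ee_rot: [0.106, 0.994, -0.0, 0.0]
contact_force: [0.5, -1.2, 0.9]
gripper_width: 0.1
grasp_force: 0.5
```

```bash
python3 w.py
```

```text
t 13.575 tip in box [ -33.6 -124.7   17.8] F box [ 0.75 -1.09  0.88] w 0.1
box xyz in tool
 [[-1.    -0.001 -0.   ]
 [-0.001  1.    -0.   ]
 [ 0.    -0.    -1.   ]]
```

The force is about 1 N, so the bar is sliding. I'll continue until the end stop shows.

Call:
carry_out([
  [0, 0, 0, 0, 1, 0, -1],
  [0, 0, 0, 0, 2, 0, -1],
  [0, 0, 0, 0, 3, 0, -1],
])

```text
clock: 13.95
position: [524.2, -325.8, 31.8]
ee_rot: [0.106, 0.994, -0.0, 0.0]
contact_force: [0.2, -0.6, -0.9]
gripper_width: -0.1
grasp_force: 0.5
```

Call:
carry_out([
  [0, 0, 0, 0, 1, 0, -1],
  [0, 0, 0, 0, 2, 0, -1],
  [0, 0, 0, 0, 3, 0, -1],
])

```text
clock: 14.32
position: [524.1, -323.7, 31.8]
ee_rot: [0.106, 0.994, -0.0, -0.001]
contact_force: [-2.8, -6.1, 1.1]
gripper_width: -0.1
grasp_force: 3.0
```

Call:
carry_out([
  [0, 0, 0, 0, 1, 0, -1],
  [0, 0, 0, 0, 2, 0, -1],
])

```text
clock: 14.58
position: [524.1, -321.8, 31.8]
ee_rot: [0.106, 0.994, -0.0, -0.001]
contact_force: [-3.2, -6.0, 0.8]
gripper_width: -0.4
grasp_force: 3.2
```

At 6 N it has stopped against the end and the box is starting to slide. I'll back off, retreat and look.

Call:
carry_out([
  [0, 0, 0, 0, -6, 0, -1],
  [0, 0, 0, 0, -30, 0, -1],
  [0, 0, 0, 0, -35, -50, -1],
  [0, 0, 0, 0, -80, -90, -1],
  [0, 0, 0, 0, -130, -110, -1],
])

```text
clock: 15.2
position: [499.1, -448.9, 145.1]
ee_rot: [0.105, 0.994, -0.001, 0.002]
contact_force: [0.1, 0.4, -1.1]
gripper_width: 0.2
grasp_force: 0.0
```

Call:
carry_out([
  [0, 0, 0, 30, -50, -20, -1],
  [0, 0, 0, 60, -100, -40, -1],
  [0, 0, 0, 60, -100, -40, -1],
])

```text
clock: 15.58
position: [415.9, -536.3, 183.7]
ee_rot: [0.109, 0.994, -0.001, 0.002]
contact_force: [0.5, 0.2, 0.1]
gripper_width: -0.4
grasp_force: 0.0
```

```bash
python3 w.py
python3 - <<'E'
from bench import *
import cv2, numpy as np
b=get_image("scene")["color"];a=get_image("top")["color"]
f=lambda i,k:cv2.resize(i,None,fx=k,fy=k,interpolation=cv2.INTER_CUBIC)
cv2.imwrite("pics/s4.png",f(b[200:320,265:425],5)); cv2.imwrite("pics/t4.png",f(a[120:270,245:405],4))
E
```

```text
t 15.575 tip in box [ -95.  -350.4  169.7] F box [0.47 0.33 0.13] w -0.4
box xyz in tool
 [[-1.     0.005 -0.003]
 [ 0.005  1.    -0.002]
 [ 0.003 -0.002 -1.   ]]
```

View pics/s4.png

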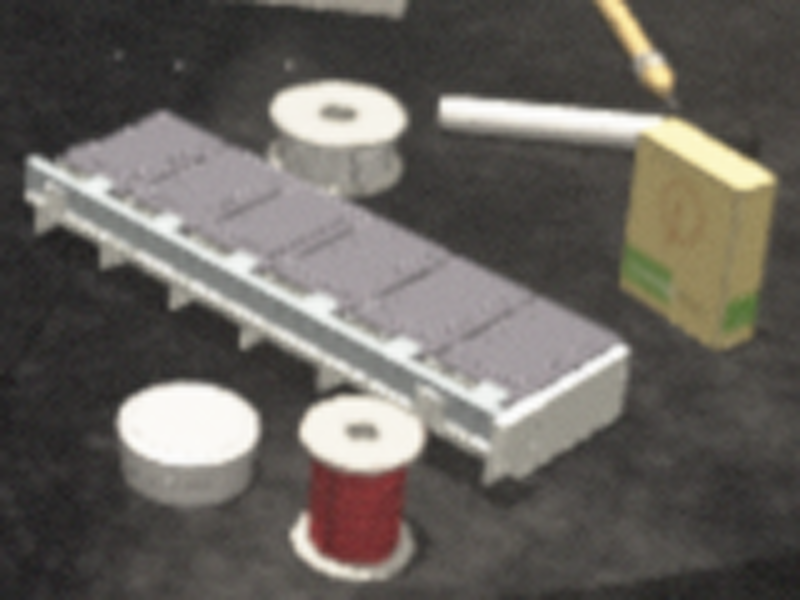

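View pics/t4.png

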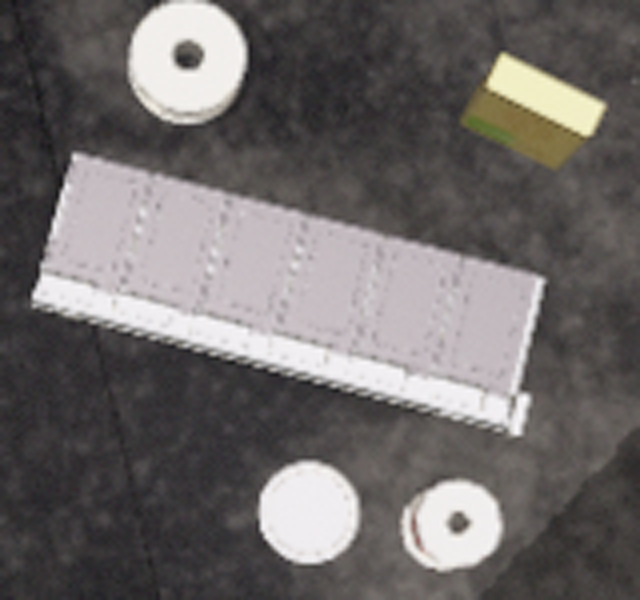

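In both views the pad sits against the ledge end (top crop (523,415)). The hooks are over the tabs, the lids are flush, the box has moved only a few mm, and the bystanders haven't moved.

```bash
python3 -c "
from bench import *
print(job_done())"
```

```text
the job is handed in; nothing more can be done
None
```

The job is handed in, with no verdict returned: in the last pictures all six lids lie flush and the lock bar is home with its hooks over the tabs, the box has moved only a few millimetres, and the things around it are where they were.

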